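Complete a tray of jars and book it on the tally counter

ROBOT

A 7-joint arm with a two-finger parallel gripper is mounted at the origin on a cart in front of the work surface, level with it; the furniture and walls round the work are solid. World frame = base frame: x ahead of the robot, y to its left, z up, the work surface at z = 0. Lengths are in m, angles in rad, forces in N, time in s.
With the tool pointing down it reaches from about 0.4 to 0.85 m from the base axis. Payload 4.5 kg.
Tool frame: the origin (TCP) lies at the very end of the fingers, on their centre line; the grasp point (between the pads) lies 19 mm behind it; z points along the fingers, y is the direction in which the jaws open and shut (so a half turn about z gives the same grasp; the last joint's range is limited). The gripper opens to 85 mm and grips with 20 to 120 N. Pads are 22 mm wide; open, the fingers measure 114 mm over their backs; the gripper's body (76 mm by 85 mm) begins 54 mm behind the grasp point. The pads swing forward as they close: fully open they stand 13 mm farther back than shut.
Start: joints at [-1.177, 0.689, -0.195, 1.565, 0.157, 0.902, -0.215], TCP at [0.22, 0.585, 0.231] pointing down, gripper open.
Joint ranges: [-3.01, 3.01], [-0.46, 2.08], [-1.47, 1.51], [0.13, 2.56], [-1, 4.14], [0.04, 2.09], [-2.66, 2.66]. Speed limits (rad/s): [2.57, 2.57, 3.14, 3.14, 3.14, 3.14, 3.14].

INTERFACE

Orientations are given as a unit quaternion [w, x, y, z].
In Python, from station import arm, cams, close_job gives the robot as it stands.
- The arm moves only by the tool play_rows, never from a script. Its argument "steps" is a list of rows, each a list of 7 numbers: the shift along the world's x, y, z in m, then the turn, a rotation vector about the world's x, y, z in degrees, then the opening, from 0 (shut) to 1 (fully open). A call has 1 to 20 rows; each row shifts and turns the commanded pose from where the row before left it; what a row does not reach is not made up. A row lasts 1/8 s, in which the tool goes at most 62.5 mm and 10.7 degrees, less where a joint would pass 70% of its speed; a pose out of reach is approached as far as the arm can. A call is refused whole if a number of a shift passes 0.0625 or a number of a turn 10.7, either way. A call with a gripper value outside its range is refused whole. The fingers move at their own pace and stop on an object; "squeeze" is the grip in N (left out, the last holds). Time passes only in rows, so rows that do not move let the fingers close. It gives the time, the measured TCP pose, the force and the opening at its end, in the units of the state.
- arm.get_state(): the state, without advancing time (a new reading comes with each control period).
- cams.capture(name): name is "scene" or "side" or "wrist"; returns (picture, depth): 384x512x3 uint8, red, green, blue; 384x512 float32, m along the optical axis (not along the pixel's ray), 0 where there is no reading.
- cams.get_calibration(name): a dict with "camera_matrix" (3x3 intrinsics, pixels), "k1" (the pictures are not rectified: a ray, as slopes to the right and down, at radius r is drawn at 1 + k1 r^2 times it, then the intrinsics apply), "T" (4x4, takes a point from camera to world coordinates). Camera axes: x right, y up, looking along -z (the intrinsics and any distortion apply to the point x, -y, -z); pixel columns grow to the right and rows downward; lengths in m; the calibration is good to about 2 mm. A picture is of the moment at which its call begins: read the wrist's pose just before it. get_calibration takes no time and is no camera call; for the wrist camera it gives the pose at the moment of the call.
- close_job(): hands the job in, once; it reports no verdict.
The state is a dict: "time_s": time; "joint_pos": joint angles; "dq": joint speeds; "tau": joint torques, N m; "eef_pos": TCP position; "orientation": TCP orientation; "contact_force": force on the tool from outside, world axes, zero at the start; "moment": the same for the moment, N m; "grip_width": opening from 0.0 (shut) to 1.0 (fully open).
Only numpy, scipy, OpenCV 4.12 (cv2) and the standard library are available. Lean on these libraries where they do the work, as an engineer would, in place of code of your own. Each camera call takes 0.05 s, during which the arm holds its last target.

TASK

Put the loose red-capped jar, the one standing on the table, upright into the steel tray with the other two, setting it down gently and without tipping or dropping it. Then book the full tray on the blue tally counter: press its red lever, under the clear guard, all the way down and let it come all the way up three times, no more, so that the dial has gone on three marks from its zero. Leave the other jars, and the tape roll, where they are.

Things in the scene. Friction and masses are not known exactly. Their poses are not given: they have to be found in the camera images.
- jar_a_center (a point): White rigid jar with a fixed red cap, 121 mm high, about 0.2 kg; body 72 mm across, cap (the top 20 mm) 66 mm across. The three jars are alike. The point is its centre, 60.5 mm above its underside; z up. This is the loose jar, standing on the table (underside at z = 0).
- jar_b_center (a point): White rigid jar with a fixed red cap, 121 mm high, about 0.2 kg; body 72 mm across, cap (the top 20 mm) 66 mm across. The three jars are alike. The point is its centre, 60.5 mm above its underside; z up. It already stands in the tray and stays there.
- jar_c_center (a point): White rigid jar with a fixed red cap, 121 mm high, about 0.2 kg; body 72 mm across, cap (the top 20 mm) 66 mm across. The three jars are alike. The point is its centre, 60.5 mm above its underside; z up. It already stands in the tray and stays there.
- tray: Shallow steel tray, fixed to the table, 192 x 262 mm over its rim (x by y of its own frame), 28 mm high. Its flat inner floor is 4 mm above the table and measures 170 mm (x) by 240 mm (y). Origin: centre of the underside; z up. Two jars stand at its +y end; the -y half is free.
- tape_roll: Roll of brown packing tape lying flat on the table, 104 mm across, 48 mm high, a bystander. Origin: centre of its underside.
- counter: Blue tally counter fixed to the table. Origin: centre of the underside; its own -x is its front, toward the robot; z up. Base 150 x 180 x 12 mm; housing x -20 to +70 mm, y -85 to +85 mm, 115 mm high. The lever sticks out of its front at y = -30 mm, under the clear guard. The white dial (ten marks, red pointer under a fixed clear cover) is on top at x = 25, y = 53 mm.
- guard_edge (a point): Middle of the lower front edge (yellow strip) of the fixed clear guard plate over the lever; axes of the counter. The plate is 141 mm deep (to +x), 104 mm wide, 7 mm thick. It reaches 3 mm in front of the lever's pad and is 49 mm above it, so a tool pointing straight down cannot get at the pad: come from the front, the tool leaning back toward the robot about 40 degrees from vertical.
- tally_pad (a point): Centre of the upper face of the red pad at the front end of the counter's lever; moves with the lever. The pad is 26 mm (x) by 36 mm (y) by 8 mm, level at rest, its face 95 mm above the table. Axes of the lever; at rest they are those of the counter.
- tally_lever (a joint): Angle of the lever, rad: 0 at rest (up), 0.30 fully down at a firm stop. Its level hinge is 69 mm behind the pad's centre, so the pad goes down 21 mm. A spring returns it: about 2 N on the pad at first, 4 to 6 N fully down. A ratchet moves the dial one mark on during each full downward stroke; the dial stays as the lever rises and cannot be turned back.
- tally_dial (a joint): Angle of the dial's pointer, rad, clockwise from above: 0 at the long red zero mark, 0.628 more for each full press; 1.885 after three.
Things that resemble listed ones, but are neither listed nor needed, are in the scene too. Leave any purple look-alike of the part that bears jar_a_center alone.

How it is judged:
On the way, in this order (a step that is already met when the one before it is completed fails the run):
1. the loose jar stands upright on the tray's floor, let go, with nothing counted yet (x of jar_a_center in the frame of tray between -0.056 and 0.056 m and y of jar_a_center in the frame of tray between -0.092 and 0.092 m and z of jar_a_center in the frame of tray between 0.055 and 0.072 m and angle between jar_a_center's own z axis and vertical below 0.1 rad and contact force between the fingers and jar_a below 0.05 N and linear speed of jar_a below 0.03 m/s and value of joint tally_dial below 0.2 rad), for 0.2 s.
2. the first press is counted: dial about one mark on (value of joint tally_dial between 0.38936 and 0.86664 rad), for 0.05 s.
3. the second press is counted: dial about two marks on (value of joint tally_dial between 1.01736 and 1.49464 rad), for 0.05 s.
At the end, for the whole second after the job is handed in: The moved jar stands upright (within 0.1 rad) on the tray floor inside its rim, released and still; the other two jars stand upright within 20 mm of where they were; the dial is three marks from zero (within 0.38 of a mark) and the lever is up (below 0.05 rad) (x of jar_a_center in the frame of tray between -0.056 and 0.056 m and y of jar_a_center in the frame of tray between -0.092 and 0.092 m and z of jar_a_center in the frame of tray between 0.055 and 0.072 m and angle between each of jar_a_center, jar_b_center, jar_c_center's own z axis and vertical below 0.1 rad and contact force between the fingers and jar_a below 0.05 N and linear speed of jar_a below 0.03 m/s and distance of each of jar_b_center, jar_c_center from where it was at the start of the episode below 0.02 m and value of joint tally_dial between 1.64536 and 2.12264 rad and value of joint tally_lever below 0.05 rad); the robot touches nothing.
It fails at once if the loose jar is tipped by more than about 35 degrees (angle between jar_a_center's own z axis and vertical above 0.6 rad).
It fails at once if the loose jar is dropped: faster than 0.5 m/s while not held (linear speed of jar_a above 0.5 m/s and contact force between the fingers and jar_a below 0.01 N).
It fails at once if one of the two jars in the tray is shifted by more than 20 mm (distance of any of jar_b_center, jar_c_center from where it was at the start of the episode above 0.02 m).
It fails at once if the tape roll is shifted by more than 30 mm (distance of tape_roll from where it was at the start of the episode above 0.03 m).
It fails at once if more than three presses are counted (value of joint tally_dial above 2.12264 rad).
It also fails if it takes over 51 s, if anything falls off the work surface, if the arm or the gripper's body presses on something with over 40 N, if the wrist force passes 120 N, or if a joint passes its speed limit or range.

## Working session

There is one attempt and no reset: what is moved stays moved. The work goes in short steps, Python scripts to look and compute and a tool call to move; the robot and the scene stay as the last step left them, time stands still between calls to the robot, and variables do not carry over. Pictures are saved under pics/ and viewed, and the job is handed in when it is done.

Besides the shell and the picture viewer there is one more tool, called after ">>>" as name(argument=value, ...), one argument or row to a line, values as JSON. play_rows: Moves the arm, as the interface text tells. Its arguments: {"type":"object","properties":{"steps":{"type":"array"},"squeeze":{"type":"number"}},"required":["steps"]}

```bash
ls; mkdir -p pics
cat > h.py <<'E'
import numpy as np, cv2, pickle
from station import arm, cams
def snap(n,tag):
    c=cams.get_calibration(n); im,d=cams.capture(n)
    cv2.imwrite(f'pics/{tag}.png',im[:,:,::-1]); pickle.dump((im,d,c),open(f'pics/{tag}.pkl','wb')); return im,d,c
def load(tag): return pickle.load(open(f'pics/{tag}.pkl','rb'))
def ray(c,uv):
    K=np.array(c['camera_matrix'],float); uv=np.atleast_2d(np.array(uv,float))
    p=cv2.undistortPoints(uv.reshape(-1,1,2),K,np.array([c['k1'],0,0,0,0.])).reshape(-1,2)
    T=np.array(c['T']); d=np.c_[p[:,0],-p[:,1],-np.ones(len(p))]@T[:3,:3].T
    return T[:3,3],d   # d scaled to unit optical depth
def onz(c,uv,z):
    o,d=ray(c,uv); return o+d*((z-o[2])/d[:,2])[:,None]
def cloud(im,d,c):
    v,u=np.nonzero(d>0); o,r=ray(c,np.c_[u,v]); return np.c_[u,v],o+r*d[v,u][:,None]
E
python3 - <<'E'
from h import *
for n in('scene','side','wrist'):
    im,d,c=snap(n,n+'0'); print(n,c['k1'],np.round(c['T'],3).tolist(),np.round(c['camera_matrix'],1).tolist())
print(arm.get_state())
E
```

```text
pics
scene 0.03326493904773919 [[0.9, 0.216, -0.378, 0.037], [-0.435, 0.482, -0.761, -0.946], [0.018, 0.849, 0.528, 0.824], [0.0, 0.0, 0.0, 1.0]] [[447.2, 0.0, 247.2], [0.0, 447.2, 191.9], [0.0, 0.0, 1.0]]
side -0.0073246526012333965 [[0.958, 0.173, -0.23, 0.264], [-0.287, 0.518, -0.806, -0.858], [-0.02, 0.838, 0.546, 0.726], [0.0, 0.0, 0.0, 1.0]] [[370.2, 0.0, 249.9], [0.0, 370.2, 195.8], [0.0, 0.0, 1.0]]
wrist -0.047474860216195125 [[0.352, -0.893, -0.28, 0.148], [0.936, 0.336, 0.106, 0.611], [-0.001, -0.299, 0.954, 0.373], [0.0, 0.0, 0.0, 1.0]] [[289.4, 0.0, 250.6], [0.0, 289.4, 189.3], [0.0, 0.0, 1.0]]
{'time_s': 0.15, 'joint_pos': array([-1.17723953,  0.68980949, -0.19455344,  1.56608775,  0.15729343,
        0.90253041, -0.21508479]), 'dq': array([ 1.29927265e-04, -1.92298517e-03, -4.77903055e-04, -4.62334599e-03,
       -5.83523895e-04,  5.98519043e-04, -6.38752769e-05]), 'tau': array([-2.28364057e-03, -5.39941549e+01, -1.26878366e+00, -1.58718950e+01,
        9.18052479e-03,  6.49389782e-03, -7.61688653e-06]), 'eef_pos': array([0.21987438, 0.58451405, 0.23066224]), 'orientation': array([-8.62676782e-05,  1.78863420e-01,  9.83873648e-01, -7.16966861e-04]), 'contact_force': array([-0.0931678 ,  0.12099829, -0.42096396]), 'moment': array([-0.01648033,  0.01748416,  0.01929641]), 'grip_width': 1.001101366879048}
```

View pics/scene0.png

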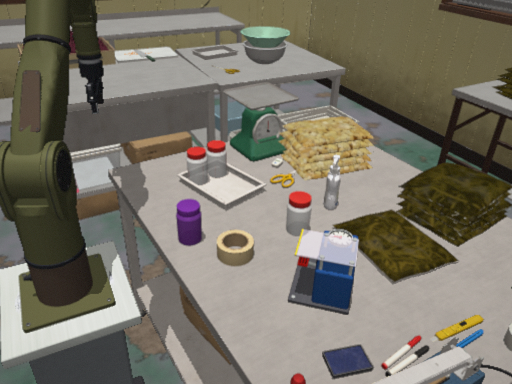

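View pics/side0.png

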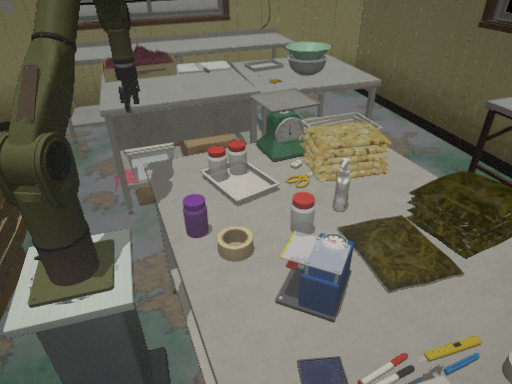

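View pics/wrist0.png

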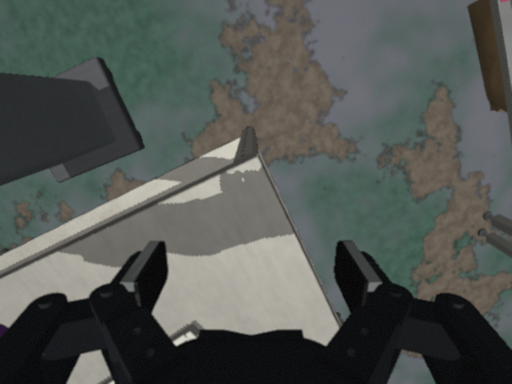

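Red-capped jars stand at scene (197,163) and (216,158), both in the tray, and at (299,213), loose on the table. The one at (189,222) is the purple look-alike. The loose red-capped jar at (299,213) is the one to move. Next I'll measure positions and enlarge crops.

Run:
```python
from h import *
for tag in('scene0','side0'):
    im,d,c=load(tag)
    hsv=cv2.cvtColor(im,cv2.COLOR_RGB2HSV)
    def comps(m,name,mn=40,z=None):
        n,l,s,ce=cv2.connectedComponentsWithStats(m.astype(np.uint8))
        for i in range(1,n):
            if s[i,4]<mn: continue
            uv=np.argwhere(l==i)[:,::-1]
            o,r=ray(c,uv); dd=d[uv[:,1],uv[:,0]]; k=dd>0
            P=o+r[k]*dd[k][:,None]
            if len(P)==0: continue
            print(tag,name,s[i],np.round(P.min(0),3),np.round(P.max(0),3),np.round(np.median(P,0),3))
            if name=='red':
                T=P[P[:,2]>P[:,2].max()-0.006]
                if len(T)>5: 
                    (cx,cy),rr=cv2.minEnclosingCircle(T[:,:2].astype(np.float32)*1000); print('   top circ',cx,cy,rr,len(T))
    H,S,V=[hsv[:,:,i].astype(int) for i in range(3)]
    comps(((H<8)|(H>172))&(S>150)&(V>80),'red',15)
    comps((H>105)&(H<125)&(S>120),'blue',100)
    comps((H>125)&(H<160)&(S>100),'purple',100)
    comps((H>22)&(H<35)&(S>120)&(V>150),'yellow',20)
    k=im[220:320,270:380]if tag=='scene0' else im[180:330,260:380]
for t,(a,b,e,f) in {'scene0':(180,315,260,370),'side0':(180,320,265,375)}.items():
    im=load(t)[0][a:b,e:f,::-1]; cv2.imwrite(f'pics/crop_{t}.png',cv2.resize(im,None,fx=4.2,fy=4.2,interpolation=cv2.INTER_CUBIC))
```

```text
scene0 red [207 140  18  12 174] [0.543 0.357 0.112] [0.602 0.424 0.134] [0.57  0.38  0.128]
   top circ 573.7003784179688 391.6206970214844 32.20533752441406 96
scene0 red [187 147  18  12 190] [ 0.46   0.337 -0.433] [0.835 1.478 0.134] [0.487 0.36  0.128]
   top circ 489.9430847167969 370.5942687988281 34.467464447021484 102
scene0 red [290 192  21  16 286] [ 0.633 -0.06   0.108] [0.696 0.005 0.13 ] [ 0.66  -0.036  0.124]
   top circ 665.5108642578125 -27.984346389770508 31.949390411376953 178
scene0 red [298 257  11  10  85] [ 0.513 -0.283  0.093] [ 0.557 -0.226  0.148] [ 0.541 -0.248  0.097]
scene0 red [408 336  13  11  71] [ 0.663 -0.511  0.01 ] [ 0.702 -0.494  0.022] [ 0.683 -0.503  0.016]
   top circ 682.18115234375 -501.6317138671875 20.20258140563965 37
scene0 red [382 363   5   6  20] [ 0.577 -0.529  0.008] [ 0.581 -0.518  0.017] [ 0.579 -0.524  0.012]
   top circ 580.0131225585938 -523.7359619140625 5.67825984954834 14
scene0 red [291 374  14  10 114] [ 0.352 -0.526  0.076] [ 0.374 -0.507  0.091] [ 0.363 -0.517  0.086]
   top circ 365.8016662597656 -516.4859619140625 10.40
[... 1064 characters left out ...]
61328125 11.365093231201172 20
side0 red [392 353  15  12  82] [ 0.661 -0.509  0.007] [ 0.703 -0.494  0.019] [ 0.683 -0.503  0.013]
   top circ 680.41650390625 -501.1842041015625 19.882556915283203 43
side0 blue [302 274  37  14 135] [ 0.539 -0.362  0.109] [ 0.605 -0.305  0.118] [ 0.573 -0.335  0.114]
side0 purple [183 195  21  14 218] [0.323 0.035 0.112] [0.384 0.096 0.124] [0.351 0.063 0.121]
side0 yellow [286 175  23  12  95] [0.726 0.203 0.005] [0.82  0.286 0.014] [0.779 0.251 0.01 ]
side0 yellow [280 231  15  26  36] [ 0.499 -0.271  0.149] [ 0.564 -0.197  0.153] [ 0.531 -0.235  0.151]
side0 yellow [425 336  56  23 428] [ 0.74  -0.522  0.009] [ 0.877 -0.502  0.017] [ 0.799 -0.514  0.013]
```

View pics/crop_scene0.png

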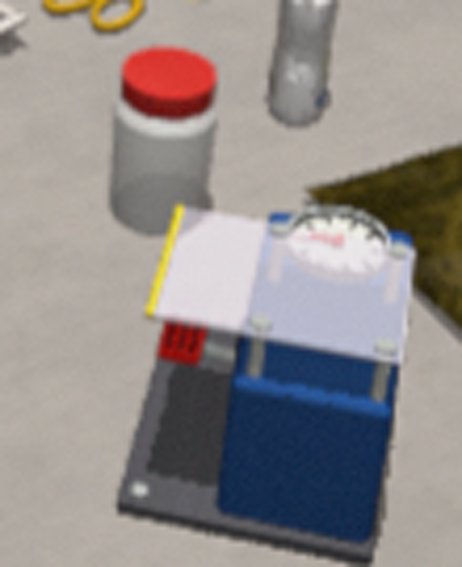

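View pics/crop_side0.png

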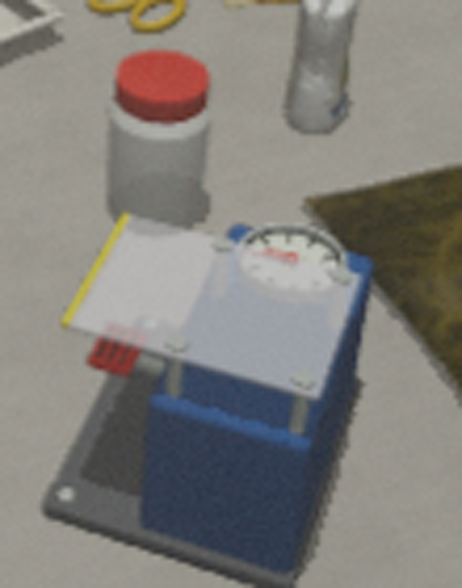

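Loose jar confirmed: red cap, white body, standing alone on the table. Its cap is at crop (168,80), which is scene (300,199). Next I'll measure the tray, counter and tape.

Run:
```python
from h import *
for tag,ye in(('scene0',[(303.1,229.3),(296.2,255)]),('side0',[(295.2,231),(280.7,256.9)])):
    im,d,c=load(tag); uv,P=cloud(im,d,c); col=im[uv[:,1],uv[:,0]].astype(int)
    e=onz(c,ye,0.1475); print(tag,'edge',np.round(e,4).tolist(),'mid',np.round(e.mean(0),4),'len',np.linalg.norm(e[0]-e[1]),'dir deg',np.degrees(np.arctan2(*(e[0]-e[1])[[1,0]])))
    def box(name,m):
        Q=P[m]; 
        if len(Q)<10: print(name,len(Q));return
        r=cv2.minAreaRect((Q[:,:2]*1000).astype(np.float32)); print(tag,name,len(Q),np.round(r[0],1),np.round(r[1],1),round(r[2],1),'zmed',np.median(Q[:,2]).round(4))
    def reg(x0,x1,y0,y1,z0,z1): return (P[:,0]>x0)&(P[:,0]<x1)&(P[:,1]>y0)&(P[:,1]<y1)&(P[:,2]>z0)&(P[:,2]<z1)
    box('guard',reg(.45,.7,-.36,-.17,.143,.165))
    box('houstop',reg(.5,.7,-.42,-.1,.106,.125)&(col[:,2]>col[:,0]+40))
    box('base',reg(.40,.68,-.42,-.1,.009,.018)&(col.sum(1)<300))
    box('tray',reg(.38,.72,.15,.52,.0235,.035))
    box('tape',reg(.3,.5,-.12,.03,.042,.056))
    box('trayjarless floor',reg(.38,.72,.15,.52,-.002,.010)&(col.min(1)>180))
```

```text
scene0 edge [[0.5727, -0.191, 0.1475], [0.5044, -0.2703, 0.1475]] mid [ 0.5385 -0.2306  0.1475] len 0.10462576840940122 dir deg 49.28543744926529
scene0 guard 1697 [ 584.5 -279.1] [108.1 141.3] 48.4 zmed 0.1527
scene0 houstop 509 [ 621.7 -274.8] [170.3  87.2] 48.4 zmed 0.1166
scene0 base 958 [ 561.4 -222.4] [166.1 306.7] 17.4 zmed 0.0143
scene0 tray 565 [613.6 336.9] [317.3 275.3] 18.8 zmed 0.0313
scene0 tape 539 [448.  -50.9] [104.8 104.3] 20.8 zmed 0.0514
scene0 trayjarless floor 607 [558.4 352.2] [145.6 262. ] 17.4 zmed 0.0082
side0 edge [[0.5685, -0.194, 0.1475], [0.501, -0.2711, 0.1475]] mid [ 0.5348 -0.2325  0.1475] len 0.10249630633057927 dir deg 48.781653979264625
side0 guard 1905 [ 583.5 -277.5] [106.7 141.1] 48.9 zmed 0.1502
side0 houstop 290 [ 622.  -275.6] [165.4  85.5] 48.0 zmed 0.1142
side0 base 794 [ 534.8 -217.9] [146.2 301.7] 47.3 zmed 0.012
side0 tray 476 [610.5 336.2] [315.8 274.9] 18.7 zmed 0.0282
side0 tape 450 [445.6 -49.9] [105.  101.3] 75.4 zmed 0.048
trayjarless floor 0
```

Run:
```python
from h import *
im=load('scene0')[0][130:215,165:345,::-1]; cv2.imwrite('pics/ct.png',cv2.resize(im,None,fx=4.4,fy=4.4,interpolation=cv2.INTER_CUBIC))
```

```text
(no output)
```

View pics/ct.png

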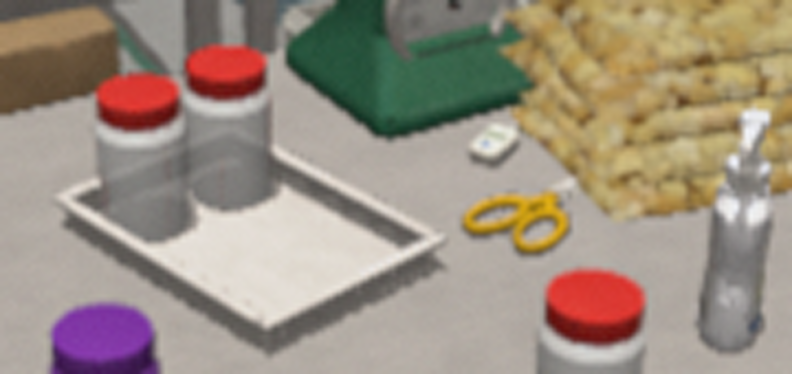

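Tray rim corners in the crop: left (57,198), bottom (268,328), right (443,240). The bottle's base is at (730,340).

Run:
```python
from h import *
im,d,c=load('scene0')
f=lambda p:(165+p[0]/4.4,130+p[1]/4.4)
a=onz(c,[f((57,198)),f((268,328)),f((443,240))],.028); print(a.round(4))
L,B,R=a; print('len',np.linalg.norm(L-B),np.linalg.norm(R-B),'center',(L+R)/2)
print('yaw', np.degrees(np.arctan2(*(R-B)[[1,0]])), np.degrees(np.arctan2(*(L-B)[[1,0]]))-90)
print('bottle',onz(c,[f((730,340))],0))
t=np.radians(13.5); ex=np.array([np.cos(t),np.sin(t)]); ey=np.array([-ex[1],ex[0]]); C=((L+R)/2)[:2]
for j in([.571,.391],[.487,.371]): print((np.array(j)-C)@ex,(np.array(j)-C)@ey)
print('target',C-.058*ey)
```

```text
[[0.431  0.4047 0.028 ]
 [0.5108 0.1594 0.028 ]
 [0.6866 0.2181 0.028 ]]
len 0.25794978331322765 0.18532212768503195 center [0.5587891  0.31142717 0.028     ]
yaw 18.47771016434842 18.011378855558036
bottle [[0.83908794 0.04019061 0.        ]]
0.03044941762253632 0.07452365366379751
-0.05589856296798659 0.07468566581974001
target [0.57232893 0.25502971]
```

>>> play_rows(
  steps=[
    [0.027,-0.038,0,0,0,-3.2,1],
    [0.028,-0.038,0,0,0,-3.2,1],
    [0.028,-0.038,0,0,0,-3.2,1],
    [0.028,-0.038,0,0,0,-3.2,1],
    [0.028,-0.038,0,0,0,-3.2,1],
    [0.028,-0.038,0,0,0,-3.2,1],
    [0.028,-0.038,0,0,0,-3.2,1],
    [0.028,-0.038,0,0,0,-3.2,1],
    [0.028,-0.038,0,0,0,-3.2,1],
    [0.028,-0.038,0,0,0,-3.2,1],
    [0.028,-0.038,0,0,0,-3.2,1],
    [0.028,-0.038,0,0,0,-3.2,1],
    [0.028,-0.038,0,0,0,-3.2,1],
    [0.028,-0.038,0,0,0,-3.2,1],
    [0.028,-0.038,0,0,0,-3.2,1],
    [0.025,-0.041,0,0,0,-3.2,1],
    [0,0,0,0,0,0,1],
    [0,0,0,0,0,0,1],
    [0,0,0,0,0,0,1],
  ],
)

```text
time_s: 2.52
eef_pos: [0.6635, -0.024, 0.2312]
orientation: [-0.001, 0.585, 0.811, 0.0]
contact_force: [0.6, 0.3, -0.6]
grip_width: 1.0
```

Run:
```python
from h import *
s=arm.get_state(); im,d,c=snap('wrist','w1')
print(s['eef_pos'])
hsv=cv2.cvtColor(im,cv2.COLOR_RGB2HSV);H,S,V=[hsv[:,:,i].astype(int) for i in range(3)]
m=((H<8)|(H>172))&(S>150)&(V>60)
n,l,st,ce=cv2.connectedComponentsWithStats(m.astype(np.uint8))
for i in range(1,n):
    if st[i,4]<200: continue
    uv=np.argwhere(l==i)[:,::-1]; o,r=ray(c,uv); dd=d[uv[:,1],uv[:,0]]
    P=o+r*dd[:,None]; T=P[P[:,2]>np.percentile(P[:,2],60)-.006]
    print(st[i],cv2.minEnclosingCircle((T[:,:2]*1000).astype(np.float32)),np.median(T[:,2]))
```

```text
[ 0.66345686 -0.024004    0.2311638 ]
[ 220  151   70   70 3809] ((660.2469482421875, -3.226708173751831), 54.77127456665039) 0.12112606053622815
```

View pics/w1.png

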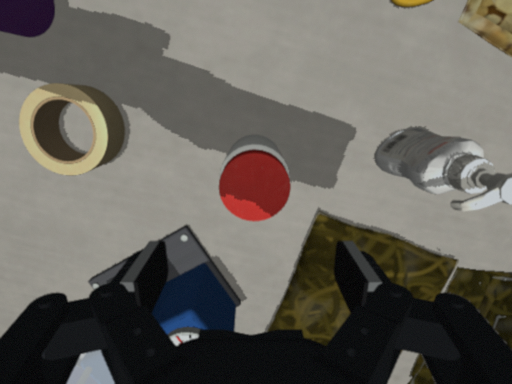

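The cap shows at wrist (255,186), with its bounding box 220–290 by 151–221.

Run:
```python
from h import *
im,d,c=load('w1'); p=onz(c,[(254.5,185.5),(220,185.5),(290,185.5),(254.5,151),(254.5,220.5)],.121); print(p.round(4),np.linalg.norm(p[1]-p[2]),np.linalg.norm(p[3]-p[4]))
```

```text
[[ 0.6666 -0.0227  0.121 ]
 [ 0.6367 -0.0326  0.121 ]
 [ 0.6974 -0.0125  0.121 ]
 [ 0.6566  0.0073  0.121 ]
 [ 0.6777 -0.0556  0.121 ]] 0.0639282081337389 0.06632937525545642
```

>>> play_rows(
  steps=[
    [0.002,-0.001,-0.02,0,0,0,1],
    [0,0,-0.025,0,0,0,1],
    [0,0,-0.025,0,0,0,1],
    [0,0,-0.025,0,0,0,1],
    [0,0,-0.025,0,0,0,1],
    [0,0,-0.02,0,0,0,1],
    [0,0,-0.015,0,0,0,1],
    [0,0,-0.011,0,0,0,1],
    [0,0,0,0,0,0,1],
    [0,0,0,0,0,0,1],
  ],
)

```text
time_s: 3.82
eef_pos: [0.6667, -0.0271, 0.066]
orientation: [0.001, 0.586, 0.81, 0.0]
contact_force: [0.9, 0.3, 0.0]
grip_width: 1.002
```

>>> play_rows(
  squeeze=35,
  steps=[
    [0,0,0,0,0,0,0.9],
    [0,0,0,0,0,0,0.85],
    [0,0,0,0,0,0,0.8],
    [0,0,0,0,0,0,0.7],
    [0,0,0,0,0,0,0.5],
    [0,0,0,0,0,0,0.5],
    [0,0,0,0,0,0,0.5],
    [0,0,0,0,0,0,0.5],
  ],
)

```text
time_s: 4.82
eef_pos: [0.667, -0.0271, 0.0664]
orientation: [0.001, 0.587, 0.81, 0.001]
contact_force: [0.8, -0.3, 5.2]
grip_width: 0.818
```

>>> play_rows(
  steps=[
    [0,0,0.005,0,0,0,0.5],
    [0,0,0.01,0,0,0,0.5],
    [0,0,0.02,0,0,0,0.5],
    [0,0,0.02,0,0,0,0.5],
    [0,0,0.02,0,0,0,0.5],
    [0,0,0.015,0,0,0,0.5],
    [0,0,0.01,0,0,0,0.5],
    [0,0,0,0,0,0,0.5],
  ],
)

```text
time_s: 5.82
eef_pos: [0.6665, -0.027, 0.1662]
orientation: [0.001, 0.586, 0.81, 0.0]
contact_force: [1.1, 0.1, -2.3]
grip_width: 0.82
```

>>> play_rows(
  steps=[
    [-0.002,0.008,0,0,0,0,0.5],
    [-0.005,0.016,0,0,0,0,0.5],
    [-0.0085,0.026,0,0,0,0,0.5],
    [-0.009,0.028,0,0,0,0,0.5],
    [-0.009,0.028,0,0,0,0,0.5],
    [-0.009,0.028,0,0,0,0,0.5],
    [-0.009,0.028,0,0,0,0,0.5],
    [-0.009,0.028,0,0,0,0,0.5],
    [-0.009,0.028,0,0,0,0,0.5],
    [-0.009,0.028,0,0,0,0,0.5],
    [-0.006,0.02,0,0,0,0,0.5],
    [-0.004,0.012,0,0,0,0,0.5],
    [-0.002,0.007,0,0,0,0,0.5],
    [0,0,0,0,0,0,0.5],
    [0,0,0,0,0,0,0.5],
  ],
)

```text
time_s: 7.7
eef_pos: [0.5761, 0.2566, 0.1653]
orientation: [0.0, 0.587, 0.809, -0.0]
contact_force: [-0.5, -0.9, -2.5]
grip_width: 0.82
```

Run:
```python
from h import *
for n in('scene','side'):
    im,d,c=snap(n,n+'2')
a=load('scene2')[0][90:230,150:330,::-1];b=load('side2')[0][90:230,150:330,::-1]
cv2.imwrite('pics/c2.png',cv2.resize(np.hstack([a,b]),None,fx=2.2,fy=2.2,interpolation=cv2.INTER_CUBIC))
```

```text
(no output)
```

View pics/c2.png

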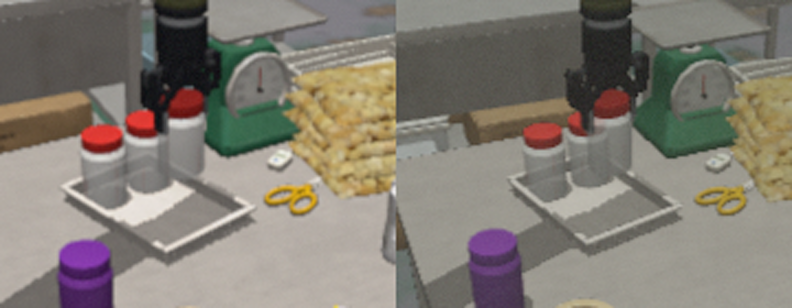

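The jar hangs upright over the free half of the tray. I'll lower it.

>>> play_rows(
  steps=[
    [0,0,-0.01,0,0,0,0.5],
    [0,0,-0.018,0,0,0,0.5],
    [0,0,-0.02,0,0,0,0.5],
    [0,0,-0.018,0,0,0,0.5],
    [0,0,-0.012,0,0,0,0.5],
    [0,0,-0.006,0,0,0,0.5],
    [0,0,-0.003,0,0,0,0.5],
    [0,0,0,0,0,0,0.5],
    [0,0,0,0,0,0,0.5],
  ],
)

```text
time_s: 8.93
eef_pos: [0.5759, 0.2582, 0.0789]
orientation: [0.0, 0.586, 0.81, 0.001]
contact_force: [-0.7, 0.6, -3.2]
grip_width: 0.821
```

>>> play_rows(
  steps=[
    [0,0,-0.003,0,0,0,0.5],
    [0,0,-0.002,0,0,0,0.5],
    [0,0,-0.002,0,0,0,0.5],
    [0,0,-0.001,0,0,0,0.5],
    [0,0,0,0,0,0,0.5],
  ],
)

```text
time_s: 9.55
eef_pos: [0.5754, 0.258, 0.0705]
orientation: [-0.0, 0.586, 0.81, -0.0]
contact_force: [-0.6, 0.2, -0.6]
grip_width: 0.82
```

Contact is beginning, since the jar's weight is being taken off the gripper.

>>> play_rows(
  steps=[
    [0,0,-0.001,0,0,0,0.5],
    [0,0,-0.0005,0,0,0,0.5],
    [0,0,0,0,0,0,0.5],
  ],
)

```text
time_s: 9.93
eef_pos: [0.5755, 0.2581, 0.0703]
orientation: [-0.0, 0.587, 0.81, 0.0]
contact_force: [-3.8, -0.3, 8.9]
grip_width: 0.82
```

>>> play_rows(
  squeeze=20,
  steps=[
    [0,0,0,0,0,0,0.8],
    [0,0,0,0,0,0,0.84],
    [0,0,0,0,0,0,0.88],
    [0,0,0,0,0,0,0.92],
    [0,0,0,0,0,0,0.96],
    [0,0,0,0,0,0,1],
    [0,0,0,0,0,0,1],
    [0,0,0,0,0,0,1],
  ],
)

```text
time_s: 10.92
eef_pos: [0.5755, 0.258, 0.0688]
orientation: [0.0, 0.586, 0.81, 0.0]
contact_force: [0.2, -0.2, -0.7]
grip_width: 0.998
```

>>> play_rows(
  steps=[
    [0,0,0.01,0,0,0,1],
    [0,0,0.015,0,0,0,1],
    [0,0,0.02,0,0,0,1],
    [0,0,0.03,0,0,0,1],
    [0,0,0.03,0,0,0,1],
    [0,0,0.03,0,0,0,1],
    [0,0,0.02,0,0,0,1],
  ],
)

```text
time_s: 11.8
eef_pos: [0.5762, 0.2583, 0.2268]
orientation: [0.001, 0.587, 0.81, 0.002]
contact_force: [0.5, -0.5, 0.2]
grip_width: 0.998
```

Run:
```python
from h import *
im,d,c=snap('wrist','w3')
im,d,c=snap('scene','scene3')
cv2.imwrite('pics/c3.png',cv2.resize(np.hstack([im[90:230,150:330,::-1],load('w3')[0][90:230,150:330,::-1]]),None,fx=2.2,fy=2.2))
print(arm.get_state()['eef_pos'],arm.get_state()['joint_pos'])
```

```text
[0.57729617 0.25872766 0.22753098] [-0.51800622  0.697636    0.0432532   1.55992338 -0.03588934  0.87803777
 -0.14491156]
```

View pics/c3.png

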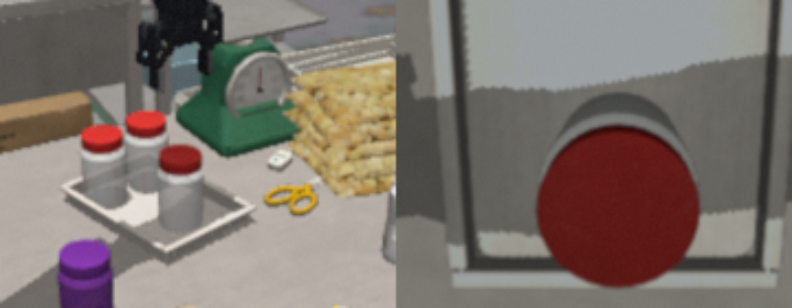

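View pics/w3.png

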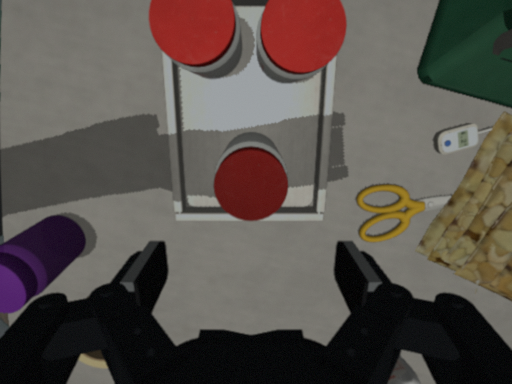

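All three jars stand upright in the tray. I'll check the moved jar's tray coordinates from wrist pixels: cap (251,184), rim corners (175,220) and (325,220).

Run:
```python
from h import *
im,d,c=load('w3'); j=onz(c,[(251,184)],.125)[0]; A,B=onz(c,[(175,220),(325,220)],.028)
e=(B-A);L=np.linalg.norm(e);e/=L; n=np.array([-e[1],e[0],0]); M=(A+B)/2
print(j,L,np.degrees(np.arctan2(e[1],e[0])),'x',(j-M)@e,'y',(j-M)@n-.131)
im,d,c=load('scene3')
# tool geometry for press
for y in (-41.,-42): pass
# counter est.
t=np.radians(-41.4); ex=np.array([np.cos(t),np.sin(t)]); print('ex',ex,'pad',np.array([.534,-.232])+.016*ex)
```

```text
[0.57555256 0.26217778 0.125     ] 0.1926939315740269 18.062854557142057 x 0.00044446744170446655 y -0.05449323779129897
ex [ 0.75011107 -0.66131187] pad [ 0.54600178 -0.24258099]
```

The jar reads x=0.0 mm, y=−54 mm in the tray, well inside. Next is the counter: shut the fingers, travel and yaw, then lean.

>>> play_rows(
  steps=[
    [-0.004,-0.016,0.005,0,0,2,0.5],
    [-0.008,-0.03,0.005,0,0,2.4,0.3],
    [-0.009,-0.037,0.005,0,0,2.6,0],
    [-0.009,-0.037,0.005,0,0,2.6,0],
    [-0.009,-0.037,0.005,0,0,2.6,0],
    [-0.009,-0.037,0,0,0,2.6,0],
    [-0.009,-0.037,0,0,0,2.6,0],
    [-0.009,-0.037,0,0,0,2.6,0],
    [-0.009,-0.037,0,0,0,2.6,0],
    [-0.009,-0.037,0,0,0,2.6,0],
    [-0.009,-0.037,0,0,0,2.6,0],
    [-0.008,-0.036,0,0,0,2.6,0],
    [-0.005,-0.02,0,0,0,0.6,0],
    [0,0,0,0,0,0,0],
    [0,0,0,0,0,0,0],
  ],
)

```text
time_s: 13.78
eef_pos: [0.4697, -0.1756, 0.2487]
orientation: [-0.0, 0.348, 0.937, 0.0]
contact_force: [0.3, -0.1, -0.5]
grip_width: -0.002
```

>>> play_rows(
  steps=[
    [0,0,0,-3.73,-4.22,0,0],
    [0,0,0,-3.73,-4.22,0,0],
    [0,0,0,-3.73,-4.22,0,0],
    [0,0,0,-3.73,-4.22,0,0],
    [0,0,0,-3.73,-4.22,0,0],
    [0,0,0,-3.73,-4.22,0,0],
    [0,0,0,-3.73,-4.22,0,0],
    [0,0,0,-3.73,-4.22,0,0],
    [0,0,0,0,0,0,0],
    [0,0,0,0,0,0,0],
  ],
)

```text
time_s: 15.02
eef_pos: [0.4489, -0.1906, 0.2456]
orientation: [0.208, 0.346, 0.906, -0.122]
contact_force: [-0.2, -0.4, 0.4]
grip_width: 0.0
```

Run:
```python
from h import *
from scipy.spatial.transform import Rotation as R
s=arm.get_state(); q=s['orientation']; M=R.from_quat([*q[1:],q[0]]).as_matrix()
print(s['time_s'],s['eef_pos'],s['joint_pos'].round(2),s['contact_force']); print(M.round(3))
im,d,c=snap('wrist','w4'); snap('side','side4')
```

```text
15.025 [ 0.44889046 -0.19064742  0.24561612] [-0.12  0.44  0.27  2.36  1.54  0.23 -0.55] [-0.17465108 -0.41406139  0.40142758]
[[-0.673  0.679  0.293]
 [ 0.577  0.73  -0.365]
 [-0.462 -0.077 -0.883]]
```

View pics/w4.png

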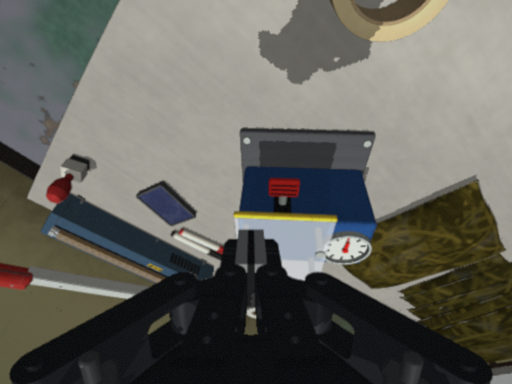

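View pics/side4.png

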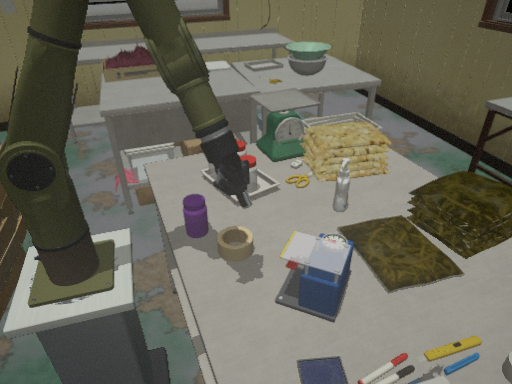

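The side and wrist views show the tool above the front of the counter, with the pad at wrist (284,187) and the yellow strip on row 217. The lean stopped at 28° because the wrist is passing near its straight position. I'll compute the remaining turn and continue more slowly.

```bash
cat > res.py <<'E'
from h import *
import sys
from scipy.spatial.transform import Rotation as R
s=arm.get_state(); q=s['orientation']; M=R.from_quat([*q[1:],q[0]])
lean=np.radians(float(sys.argv[1])); t=np.radians(-41.4); ex=np.array([np.cos(t),np.sin(t),0]); ey=np.array([-ex[1],ex[0],0]); z=np.array([0,0,1.])
zt=np.sin(lean)*ex-np.cos(lean)*z; X=np.cross(ey,zt); G=R.from_matrix(np.c_[X,ey,zt])
p=s['eef_pos']; pad=np.array([.546,-.2425,.095])
r=p-pad
print('t',s['time_s'],'pos',p.round(4),'rel pad (ex,ey,z) mm',np.round(1000*np.array([r@ex,r@ey,r@z]),1),'q',s['joint_pos'].round(2))
print('residual turn',(G*M.inv()).as_rotvec(degrees=True).round(2),'F',s['contact_force'].round(1))
E
python3 res.py 45
python3 - <<'E'
from h import *
im,d,c=load('w4')
print('strip ends',onz(c,[(235.5,214),(336.5,219)],.151).round(4),'mid',onz(c,[(286,217)],.149).round(4))
print('pad',onz(c,[(284,188),(269,180),(300,181),(270,196),(299,196)],.095).round(4))
E
```

```text
t 15.125 pos [ 0.4489 -0.1913  0.2457] rel pad (ex,ey,z) mm [-106.7  -25.8  150.7] q [-0.11  0.44  0.27  2.36  1.54  0.23 -0.55]
residual turn [ -8.41 -15.78   2.23] F [-0.9  0.1  1.1]
strip ends [[ 0.4986 -0.2682  0.151 ]
 [ 0.5657 -0.1942  0.151 ]] mid [[ 0.5349 -0.2328  0.149 ]]
pad [[ 0.5435 -0.2418  0.095 ]
 [ 0.5228 -0.2472  0.095 ]
 [ 0.546  -0.2208  0.095 ]
 [ 0.5437 -0.2633  0.095 ]
 [ 0.5651 -0.2362  0.095 ]]
```

>>> play_rows(
  steps=[
    [0.002,0.002,0,-1.05,-2,0.3,0],
    [0.002,0.002,0,-1.05,-2,0.3,0],
    [0.002,0.002,0,-1.05,-2,0.3,0],
    [0.002,0.002,0,-1.05,-2,0.3,0],
    [0.002,0.003,0,-1.05,-2,0.3,0],
    [0.002,0.003,0,-1.05,-2,0.3,0],
    [0.002,0.003,0,-1.05,-2,0.3,0],
    [0.002,0.003,0,-1.05,-2,0.3,0],
    [0,0,0,0,0,0,0],
  ],
)

```text
time_s: 16.25
eef_pos: [0.4704, -0.1698, 0.2375]
orientation: [0.339, 0.323, 0.874, -0.132]
contact_force: [0.5, -0.8, -0.9]
grip_width: 0.002
```

```bash
sed -i 's/\.546,-\.2425/.545,-.242/' res.py; python3 res.py 45
```

```text
t 16.25 pos [ 0.4704 -0.1698  0.2375] rel pad (ex,ey,z) mm [-103.7    4.9  142.5] q [ 0.34  0.6  -0.69  2.56  1.96  1.02 -1.22]
residual turn [-1.07 -2.22 -0.5 ] F [ 0.5 -0.8 -0.9]
```

>>> play_rows(
  steps=[
    [0.006,-0.006,0,-0.3,-0.6,-0.1,0],
    [0.006,-0.006,0,-0.3,-0.6,-0.1,0],
    [0.006,-0.006,0,-0.3,-0.6,-0.1,0],
    [0.006,-0.006,0,-0.2,-0.4,-0.2,0],
    [0.006,-0.006,0,0,0,0,0],
    [0,0,0,0,0,0,0],
  ],
)

```text
time_s: 17.0
eef_pos: [0.5007, -0.2015, 0.2388]
orientation: [0.359, 0.327, 0.863, -0.138]
contact_force: [-0.2, 0.5, -0.3]
grip_width: -0.0
```

```bash
python3 res.py 45
```

```text
t 17.0 pos [ 0.5007 -0.2015  0.2388] rel pad (ex,ey,z) mm [-60.1   1.1 143.8] q [ 0.4   0.63 -0.66  2.5   2.05  1.03 -1.19]
residual turn [0.32 0.1  0.11] F [-0.2  0.5 -0.3]
```

>>> play_rows(
  steps=[
    [0.004,-0.003,-0.01,0,0,0,0],
    [0.004,-0.003,-0.01,0,0,0,0],
    [0.004,-0.003,-0.01,0,0,0,0],
    [0.003,-0.003,-0.01,0,0,0,0],
    [0.003,-0.003,-0.01,0,0,0,0],
    [0,0,0,0,0,0,0],
  ],
)

```text
time_s: 17.75
eef_pos: [0.5181, -0.216, 0.1875]
orientation: [0.358, 0.326, 0.864, -0.138]
contact_force: [-0.6, 0.8, -0.4]
grip_width: 0.001
```

```bash
python3 res.py 45
```

```text
t 17.75 pos [ 0.5181 -0.216   0.1875] rel pad (ex,ey,z) mm [-37.4   1.7  92.5] q [ 0.42  0.78 -0.64  2.49  2.16  1.14 -1.25]
residual turn [ 0.28 -0.03  0.06] F [-0.6  0.8 -0.4]
```

>>> play_rows(
  steps=[
    [0,0,-0.01,0,0,0,0],
    [0,0,-0.012,0,0,0,0],
    [0,-0.001,-0.012,0,0,0,0],
    [0,-0.001,-0.012,0,0,0,0],
    [0,0,-0.01,0,0,0,0],
    [0,0,0,0,0,0,0],
  ],
)

```text
time_s: 18.5
eef_pos: [0.518, -0.2177, 0.1315]
orientation: [0.359, 0.326, 0.864, -0.138]
contact_force: [0.5, -0.4, 0.8]
grip_width: -0.004
```

```bash
python3 res.py 45
python3 - <<'E'
from h import *
snap('wrist','w5');im=snap('scene','scene5')[0]; im2=snap('side','side5')[0]
cv2.imwrite('pics/c5.png',cv2.resize(np.hstack([im[190:310,240:370,::-1],im2[190:310,240:370,::-1]]),None,fx=3,fy=3,interpolation=cv2.INTER_CUBIC))
E
```

```text
t 18.5 pos [ 0.518  -0.2177  0.1315] rel pad (ex,ey,z) mm [-36.3   0.4  36.5] q [ 0.4   0.95 -0.62  2.51  2.25  1.29 -1.35]
residual turn [ 0.28 -0.03  0.03] F [ 0.5 -0.4  0.8]
```

View pics/c5.png

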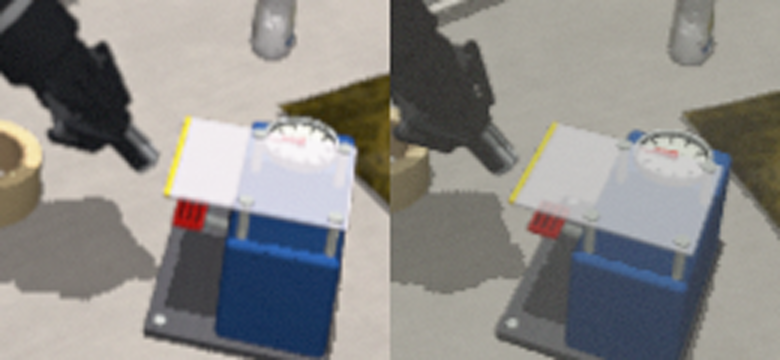

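View pics/w5.png

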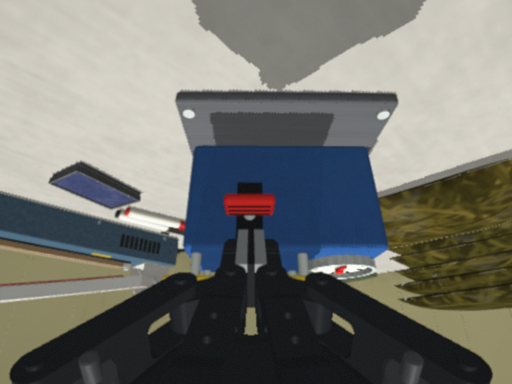

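Laterally aligned: the pad is at wrist (250,205), directly above the fingertips at (252,232). I'll move in under the guard from the front.

>>> play_rows(
  steps=[
    [0.005,-0.004,-0.005,0,0,0,0],
    [0.005,-0.004,-0.005,0,0,0,0],
    [0.005,-0.0045,-0.004,0,0,0,0],
    [0.0045,-0.0045,-0.004,0,0,0,0],
    [0.004,-0.0035,-0.003,0,0,0,0],
    [0.0035,-0.003,-0.003,0,0,0,0],
    [0,0,0,0,0,0,0],
  ],
)

```text
time_s: 19.52
eef_pos: [0.5455, -0.2416, 0.1085]
orientation: [0.359, 0.326, 0.863, -0.138]
contact_force: [-0.3, 0.1, -0.2]
grip_width: -0.001
```

```bash
python3 res.py 45
python3 - <<'E'
from h import *
im=snap('scene','scene6')[0]; im2=snap('side','side6')[0]
cv2.imwrite('pics/c6.png',cv2.resize(np.hstack([im[210:310,260:360,::-1],im2[210:310,260:360,::-1]]),None,fx=3.9,fy=3.9,interpolation=cv2.INTER_CUBIC))
E
```

```text
t 19.525 pos [ 0.5455 -0.2416  0.1085] rel pad (ex,ey,z) mm [ 0.1  0.6 13.5] q [ 0.45  0.99 -0.59  2.42  2.32  1.24 -1.28]
residual turn [0.31 0.07 0.06] F [-0.3  0.1 -0.2]
```

View pics/c6.png

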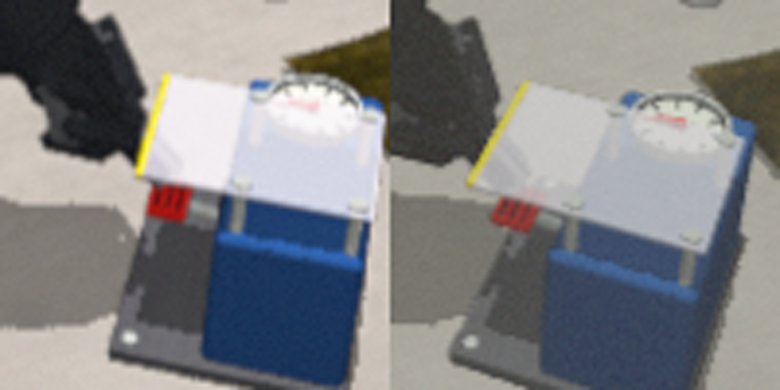

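The tip is under the guard, above the pad, with no contact. First press.

>>> play_rows(
  steps=[
    [0,0,-0.004,0,0,0,0],
    [0,0,-0.004,0,0,0,0],
    [0,0,-0.004,0,0,0,0],
    [0,0,-0.004,0,0,0,0],
    [0,0,0,0,0,0,0],
  ],
)

```text
time_s: 20.25
eef_pos: [0.5451, -0.2409, 0.0922]
orientation: [0.359, 0.326, 0.864, -0.137]
contact_force: [-2.4, 2.4, 2.7]
grip_width: -0.001
```

```bash
python3 res.py 45
```

```text
t 20.25 pos [ 0.5451 -0.2409  0.0922] rel pad (ex,ey,z) mm [-0.7  0.9 -2.8] q [ 0.45  1.03 -0.58  2.42  2.34  1.28 -1.3 ]
residual turn [ 0.28  0.01 -0.01] F [-2.4  2.4  2.7]
```

>>> play_rows(
  steps=[
    [0,0,-0.004,0,0,0,0],
    [0,0,-0.004,0,0,0,0],
    [0,0,-0.003,0,0,0,0],
    [0,0,0,0,0,0,0],
  ],
)

```text
time_s: 20.75
eef_pos: [0.5454, -0.2411, 0.0813]
orientation: [0.359, 0.326, 0.864, -0.137]
contact_force: [-2.1, 3.0, 3.9]
grip_width: 0.002
```

```bash
python3 res.py 45
python3 - <<'E'
from h import *
im=snap('scene','scene7')[0]; im2=snap('side','side7')[0]
cv2.imwrite('pics/c7.png',cv2.resize(np.hstack([im[210:310,260:360,::-1],im2[210:310,260:360,::-1]]),None,fx=3.9,fy=3.9,interpolation=cv2.INTER_CUBIC))
E
```

```text
t 20.75 pos [ 0.5454 -0.2411  0.0813] rel pad (ex,ey,z) mm [ -0.4   0.9 -13.7] q [ 0.45  1.06 -0.58  2.41  2.36  1.3  -1.31]
residual turn [0.28 0.04 0.01] F [-2.1  3.   3.9]
```

View pics/c7.png

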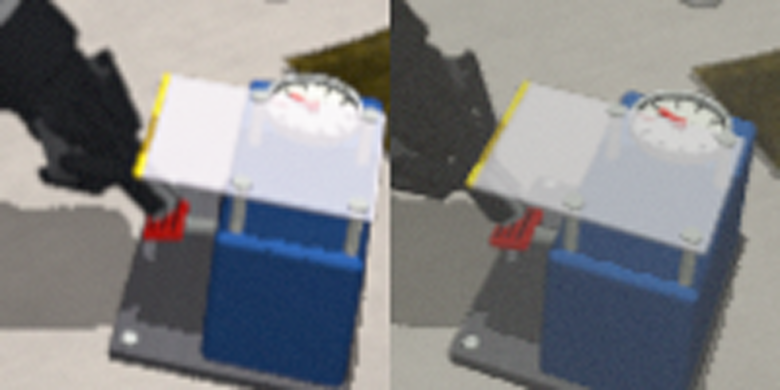

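The pad is going down under the tip at crop (165,215), and the pointer has started to turn. I'll continue to the stop.

>>> play_rows(
  steps=[
    [0,0,-0.002,0,0,0,0],
    [0,0,-0.002,0,0,0,0],
    [0,0,-0.002,0,0,0,0],
    [0,0,0,0,0,0,0],
  ],
)

```text
time_s: 21.35
eef_pos: [0.5457, -0.2413, 0.0771]
orientation: [0.361, 0.325, 0.863, -0.138]
contact_force: [-6.9, 6.0, 14.0]
grip_width: 0.002
```

The force jumped to 14 N at the stop. I'll let it up fully.

>>> play_rows(
  steps=[
    [0,0,0.003,0,0,0,0],
    [0,0,0.006,0,0,0,0],
    [0,0,0.007,0,0,0,0],
    [0,0,0.007,0,0,0,0],
    [0,0,0.006,0,0,0,0],
    [0,0,0.004,0,0,0,0],
    [0,0,0,0,0,0,0],
  ],
)

```text
time_s: 22.22
eef_pos: [0.5454, -0.2415, 0.109]
orientation: [0.359, 0.326, 0.863, -0.138]
contact_force: [-1.3, -0.2, -0.8]
grip_width: 0.002
```

```bash
python3 res.py 45
python3 - <<'E'
from h import *
im=snap('scene','scene8')[0]; im0=load('scene0')[0]
cv2.imwrite('pics/c8.png',cv2.resize(np.hstack([im0[210:310,260:360,::-1],im[210:310,260:360,::-1]]),None,fx=3.9,fy=3.9,interpolation=cv2.INTER_CUBIC))
E
```

```text
t 22.225 pos [ 0.5454 -0.2415  0.109 ] rel pad (ex,ey,z) mm [-0.   0.6 14. ] q [ 0.45  0.99 -0.59  2.42  2.32  1.24 -1.28]
residual turn [0.33 0.08 0.05] F [-1.3 -0.2 -0.8]
```

View pics/c8.png

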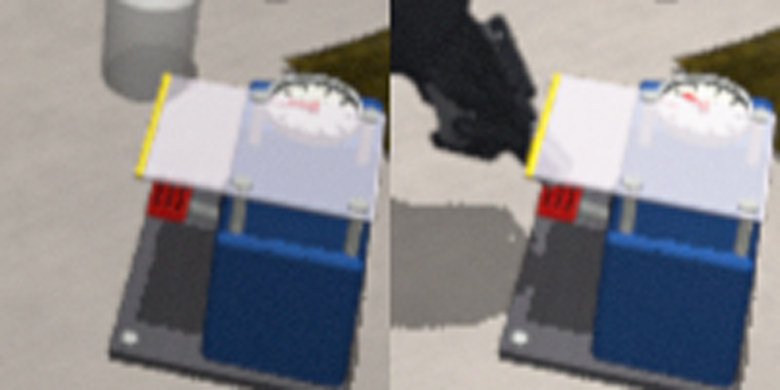

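```bash
cat > dial.py <<'E'
from h import *
import sys
for tag in sys.argv[1:]:
    im,d,c=load(tag); a=im.astype(float); w=np.clip(a[:,:,0]-np.maximum(a[:,:,1],a[:,:,2])-25,0,None)
    v,u=np.nonzero(w); P=onz(c,np.c_[u,v],.118)[:,:2]; C=np.array([.657,-.235])
    t=np.radians(-41.4); ex=np.array([np.cos(t),np.sin(t)]); ey=np.array([-ex[1],ex[0]])
    C=np.array([.603,-.2585])+.025*ex+.053*ey
    k=np.linalg.norm(P-C,axis=1)<.030; Q=P[k]; W=w[v[k],u[k]]
    cm=(Q*W[:,None]).sum(0)/W.sum(); D=Q-cm; ev,V=np.linalg.eigh((D*W[:,None]).T@D)
    r=V[:,1]; ang=np.degrees(np.arctan2(r@ey,r@ex)); print(tag,'n',k.sum(),'C',C,'cm rel',np.round(1000*np.array([(cm-C)@ex,(cm-C)@ey])),'axis deg(ccw from counter x, mod180)',ang%180)
E
python3 dial.py scene0 side0 scene7 side7 scene8
```

```text
scene0 n 13 C [ 0.65680231 -0.23527691] cm rel [-4. 15.] axis deg(ccw from counter x, mod180) 9.830655136275908
side0 n 14 C [ 0.65680231 -0.23527691] cm rel [-5. 10.] axis deg(ccw from counter x, mod180) 7.471547350079675
scene7 n 12 C [ 0.65680231 -0.23527691] cm rel [-11.  20.] axis deg(ccw from counter x, mod180) 156.5410403855162
side7 n 17 C [ 0.65680231 -0.23527691] cm rel [-9. 13.] axis deg(ccw from counter x, mod180) 161.07081652995794
scene8 n 13 C [ 0.65680231 -0.23527691] cm rel [-9. 21.] axis deg(ccw from counter x, mod180) 149.31867968127017
```

The pointer axis went from about 8° to about −31°, so one mark (36°) within reading error, and the lever is back up. Second press.

>>> play_rows(
  steps=[
    [0,0,-0.005,0,0,0,0],
    [0,0,-0.006,0,0,0,0],
    [0,0,-0.006,0,0,0,0],
    [0,0,-0.006,0,0,0,0],
    [0,0,-0.005,0,0,0,0],
    [0,0,-0.003,0,0,0,0],
    [0,0,-0.0025,0,0,0,0],
    [0,0,0,0,0,0,0],
    [0,0,0,0,0,0,0],
  ],
)

```text
time_s: 23.4
eef_pos: [0.5452, -0.241, 0.0767]
orientation: [0.36, 0.325, 0.863, -0.138]
contact_force: [-9.4, 5.6, 16.9]
grip_width: -0.003
```

>>> play_rows(
  steps=[
    [0,0,0.0035,0,0,0,0],
    [0,0,0.006,0,0,0,0],
    [0,0,0.007,0,0,0,0],
    [0,0,0.007,0,0,0,0],
    [0,0,0.006,0,0,0,0],
    [0,0,0.004,0,0,0,0],
    [0,0,0,0,0,0,0],
  ],
)

```text
time_s: 24.28
eef_pos: [0.5455, -0.2414, 0.109]
orientation: [0.36, 0.326, 0.863, -0.138]
contact_force: [-0.1, -0.3, -0.3]
grip_width: 0.001
```

```bash
python3 res.py 45
python3 - <<'E'
from h import *
im=snap('scene','scene9')[0]; im0=snap('side','side9')[0]
cv2.imwrite('pics/c9.png',cv2.resize(np.hstack([im[210:310,260:360,::-1],im0[210:310,260:360,::-1]]),None,fx=3.9,fy=3.9,interpolation=cv2.INTER_CUBIC))
E
python3 dial.py scene9 side9
```

```text
t 24.275 pos [ 0.5455 -0.2414  0.109 ] rel pad (ex,ey,z) mm [-0.   0.8 14. ] q [ 0.45  0.99 -0.59  2.42  2.32  1.24 -1.28]
residual turn [0.32 0.09 0.04] F [-0.1 -0.3 -0.3]
scene9 n 12 C [ 0.65680231 -0.23527691] cm rel [-3. 24.] axis deg(ccw from counter x, mod180) 110.03904622991448
side9 n 12 C [ 0.65680231 -0.23527691] cm rel [-4. 16.] axis deg(ccw from counter x, mod180) 110.20801712620988
```

View pics/c9.png

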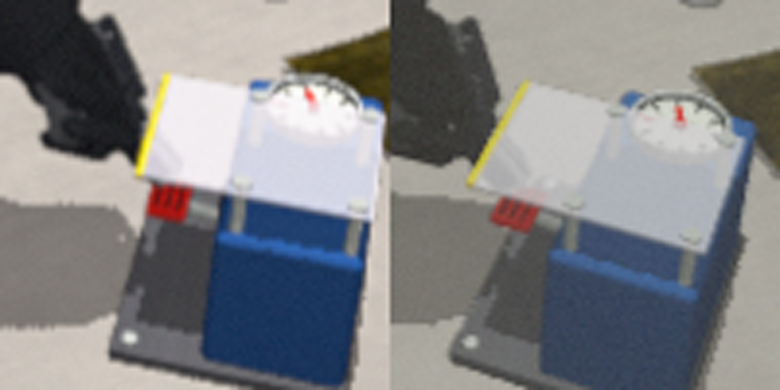

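The axis now reads 110°, i.e. −70° from zero, so two marks (expected 72°). Third press.

>>> play_rows(
  steps=[
    [0,0,-0.005,0,0,0,0],
    [0,0,-0.006,0,0,0,0],
    [0,0,-0.006,0,0,0,0],
    [0,0,-0.006,0,0,0,0],
    [0,0,-0.005,0,0,0,0],
    [0,0,-0.003,0,0,0,0],
    [0,0,-0.0025,0,0,0,0],
    [0,0,0,0,0,0,0],
    [0,0,0,0,0,0,0],
  ],
)

```text
time_s: 25.5
eef_pos: [0.5452, -0.241, 0.0767]
orientation: [0.36, 0.325, 0.863, -0.138]
contact_force: [-9.7, 6.1, 16.2]
grip_width: -0.001
```

>>> play_rows(
  steps=[
    [0,0,0.0035,0,0,0,0],
    [0,0,0.006,0,0,0,0],
    [0,0,0.007,0,0,0,0],
    [0,0,0.007,0,0,0,0],
    [0,0,0.006,0,0,0,0],
    [0,0,0.004,0,0,0,0],
    [0,0,0,0,0,0,0],
  ],
)

```text
time_s: 26.38
eef_pos: [0.5455, -0.2414, 0.109]
orientation: [0.36, 0.326, 0.863, -0.138]
contact_force: [-0.2, -0.4, -0.7]
grip_width: -0.0
```

```bash
python3 res.py 45
python3 - <<'E'
from h import *
im=snap('scene','scene10')[0]; im0=snap('side','side10')[0]
E
python3 dial.py scene10 side10
```

```text
t 26.375 pos [ 0.5455 -0.2414  0.109 ] rel pad (ex,ey,z) mm [-0.   0.8 14. ] q [ 0.45  0.99 -0.59  2.42  2.32  1.24 -1.28]
residual turn [0.32 0.09 0.04] F [-0.2 -0.4 -0.7]
scene10 n 11 C [ 0.65680231 -0.23527691] cm rel [ 4. 24.] axis deg(ccw from counter x, mod180) 71.75415434974735
side10 n 14 C [ 0.65680231 -0.23527691] cm rel [ 1. 17.] axis deg(ccw from counter x, mod180) 67.62471904793456
```

That is −110° from zero, so three marks (108°). I'll back out the way I came.

>>> play_rows(
  steps=[
    [-0.0035,0.003,0.002,0,0,0,0],
    [-0.005,0.0045,0.003,0,0,0,0],
    [-0.006,0.005,0.004,0,0,0,0],
    [-0.006,0.005,0.005,0,0,0,0],
    [-0.006,0.005,0.007,0,0,0,0],
    [-0.004,0.003,0.01,0,0,0,0],
    [0,0,0.015,0,0,0,0],
    [0,0,0.02,0,0,0,0],
    [0,0,0.015,0,0,0,0],
    [0,0,0,0,0,0,0],
  ],
)

```text
time_s: 27.72
eef_pos: [0.5152, -0.2159, 0.1915]
orientation: [0.361, 0.326, 0.863, -0.137]
contact_force: [0.4, 0.2, 0.9]
grip_width: 0.005
```

```bash
python3 res.py 45
python3 - <<'E'
from h import *
im=snap('scene','scene11')[0]; im0=snap('side','side11')[0]
cv2.imwrite('pics/c11.png',cv2.resize(np.hstack([im[210:310,260:360,::-1],im0[210:310,260:360,::-1]]),None,fx=3.9,fy=3.9,interpolation=cv2.INTER_CUBIC))
E
python3 dial.py scene11 side11
```

```text
t 27.725 pos [ 0.5152 -0.2159  0.1915] rel pad (ex,ey,z) mm [-39.6  -0.1  96.5] q [ 0.42  0.77 -0.65  2.5   2.16  1.14 -1.25]
residual turn [0.37 0.23 0.04] F [0.4 0.2 0.9]
scene11 n 12 C [ 0.65680231 -0.23527691] cm rel [ 3. 24.] axis deg(ccw from counter x, mod180) 71.22093793708743
side11 n 14 C [ 0.65680231 -0.23527691] cm rel [ 1. 16.] axis deg(ccw from counter x, mod180) 67.49422738709102
```

View pics/c11.png

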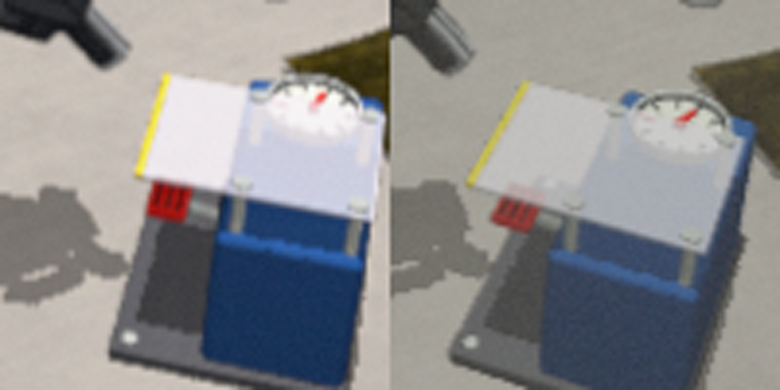

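View pics/scene11.png

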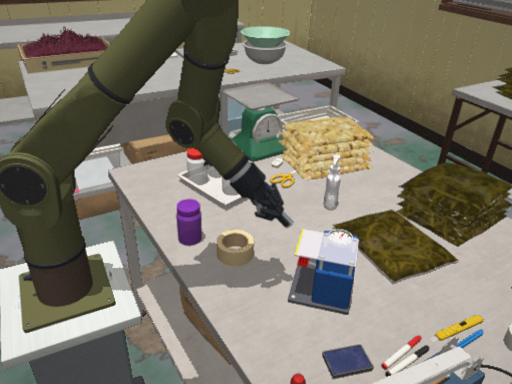

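View pics/side11.png

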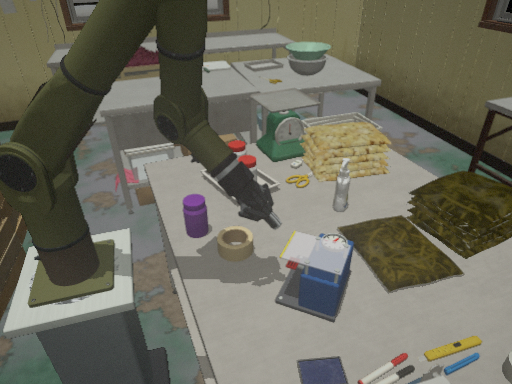

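The arm hides part of the tray, so I'll raise the tool to check all three jars.

>>> play_rows(
  steps=[
    [0.003,-0.003,0.02,0,0,0,0],
    [0.005,-0.005,0.03,0,0,0,0],
    [0.005,-0.005,0.03,0,0,0,0],
    [0.005,-0.005,0.03,0,0,0,0],
    [0.005,-0.005,0.03,0,0,0,0],
    [0.003,-0.003,0.02,0,0,0,0],
    [0,0,0,0,0,0,0],
  ],
)

```text
time_s: 28.7
eef_pos: [0.5412, -0.2421, 0.3505]
orientation: [0.36, 0.326, 0.863, -0.138]
contact_force: [-0.8, -0.0, 0.6]
grip_width: 0.002
```

```bash
python3 res.py 45
python3 - <<'E'
from h import *
for n in('scene','side'):
    im,d,c=snap(n,n+'12'); hsv=cv2.cvtColor(im,cv2.COLOR_RGB2HSV);H,S,V=[hsv[:,:,i].astype(int) for i in range(3)]
    m=((H<8)|(H>172))&(S>150)&(V>60); k,l,s,_=cv2.connectedComponentsWithStats(m.astype(np.uint8))
    for i in range(1,k):
        if s[i,4]<40 or s[i,1]>250: continue
        uv=np.argwhere(l==i)[:,::-1]; o,r=ray(c,uv); dd=d[uv[:,1],uv[:,0]]; P=o+r*dd[:,None]; P=P[(P[:,2]>.118)&(P[:,2]<.14)]
        if len(P)>5: print(n,s[i],cv2.minEnclosingCircle((P[:,:2]*1000).astype(np.float32)),np.median(P[:,2]))
    cv2.imwrite(f'pics/c12{n}.png',im[:,:,::-1])
a=load('scene12')[0][110:280,150:360,::-1];b=load('side12')[0][110:280,150:360,::-1]
cv2.imwrite('pics/c12.png',cv2.resize(np.hstack([a,b]),None,fx=1.9,fy=1.9,interpolation=cv2.INTER_CUBIC))
E
```

```text
t 28.7 pos [ 0.5412 -0.2421  0.3505] rel pad (ex,ey,z) mm [ -2.8  -2.6 255.5] q [ 0.5   0.37 -0.54  2.23  1.74  0.66 -0.64]
residual turn [0.34 0.17 0.09] F [-0.8 -0.   0.6]
scene [207 140  18  12 174] ((574.5531005859375, 389.7843322753906), 34.97303771972656) 0.12869629806874539
scene [187 147  18  12 190] ((488.4912414550781, 370.11761474609375), 35.14906311035156) 0.1287341353679271
scene [223 156  18  13 203] ((574.2405395507812, 256.5876770019531), 33.398799896240234) 0.12932967998330436
side [228 141  17  11 143] ((570.3275756835938, 393.7391052246094), 33.668785095214844) 0.12517583531802118
side [208 146  17  11 132] ((489.61273193359375, 372.22320556640625), 32.931121826171875) 0.1251715610741519
side [239 155  17  12 141] ((573.1504516601562, 257.32989501953125), 31.60426139831543) 0.12494976580587086
```

View pics/c12.png

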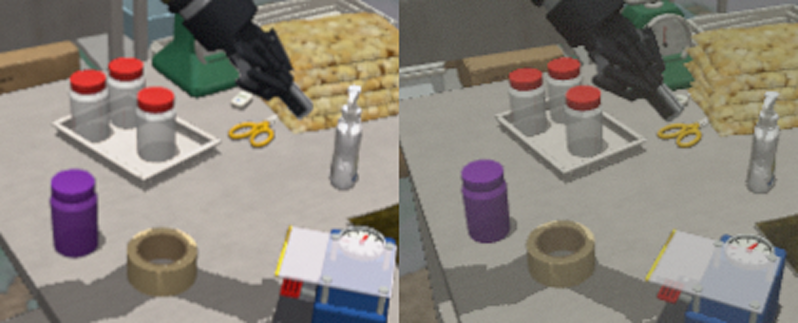

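All three jars stand upright. The two tray jars' cap blobs have the same pixel boxes as at the start, the lever is up, the tape roll has not visibly moved, and the arm is clear of everything. I'm handing the job in.

```bash
python3 -c "
from station import close_job
print(close_job())"
```

```text
the job is handed in; nothing more can be done
None
```

I put the loose red-capped jar upright in the free half of the steel tray and pressed the counter lever fully down three times. I then backed the arm clear and handed the job in at about 29 s.

**Jar:** it stands at about x = 0 mm, y = −54 mm in the tray, with its cap top at 0.125 m. That matches a jar standing on the 4 mm floor.

**Other things:** the caps of the other two jars stayed within a few mm, with their pixel boxes unchanged. The tape roll shows no visible movement in the pictures; I did not re-measure it.

**Counter:** each press ended at the firm stop with 14–17 N upward force (about 17–20 N in all). The pointer read about 38°, 70° and 110° from zero after the three presses, against 36°, 72° and 108° expected. The lever looked fully up at the end.

**Problem on the way:** the first lean of the tool stopped at about 28° and drifted sideways, because the wrist was passing near its straight position. I corrected it in small steps to 45° before going near the counter; joint 4 read 2.56 rad, its limit, on the way. No check failed; the pointer angles are good only to a few degrees.

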